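# Close the seal tray with its key-cornered cover

## Task

Pick up the white cover, the one with a cut corner, and set it on top of the blue tray stack with its cut corner over the stack's cut corner, so that its skirt drops fully home over the raised deck and it lies level. Let go of it and leave the orange cover where it is.

Things in the scene. Friction and masses are not known exactly. Their poses are not given: they have to be found in the camera images.
- cover_grip (a point): Loose white cover, 0.16 kg: plate 116 x 80 mm (x, y), z up, corner at +x +y cut off (32 mm legs); hollow below, its skirt 108 x 72 mm inside, 16 mm deep; deck top 20 mm above the skirt's lower edge. On the deck a grip bar, 70 mm along x, 20 mm wide, 34 mm high. The point: in the bar on the cover's centre line, 42 mm above the skirt's lower edge, 12 mm below the bar's top; grasp across the bar.
- cover_corner (a point): Middle of the white cover's cut edge, at deck-top height (20 mm above the skirt's lower edge), 42 mm along x and 24 mm along y from its centre. Axes as the cover's.
- tray_top (a point): Blue stack of two trays, fixed: 116 x 80 mm (x, y), z up, corner at +x +y cut like the cover's; shoulder 48 mm above the bench. On it a deck 12 mm high with black seals, tapering from 100 x 64 to 82 x 46 mm, slippery, guides the skirt (4 mm play a side at home). The point: centre of the deck's top, 60 mm above the bench. Cover home: axes alike, skirt on shoulder, cover_grip 30 mm above this point.
- tray_corner (a point): Middle of the blue stack's cut edge at the shoulder, 48 mm above the bench, 42 mm along x and 24 mm along y from its centre. Axes as the stack's.
- spare_grip (a point): Loose orange cover with four square corners, otherwise of the white one's size and shape; it stays where it is. Point in its grip bar, 42 mm above the bench; x along the bar, z up.

How it is judged:
At the end, for the whole second after the job is handed in: The white cover's skirt is home on the blue stack's shoulder (no more than 4 mm high, level within 4 degrees), its centre within 12 mm of the stack's, its cut corner within 18 mm of the stack's cut corner (horizontal distance between cover_grip and tray_top below 0.012 m and horizontal distance between cover_corner and tray_corner below 0.018 m and z of cover_grip in the frame of tray_top below 0.034 m and angle between cover_grip's own z axis and vertical below 0.07 rad); the robot touches nothing.
It fails at once if the orange cover is moved more than 30 mm (distance of spare_grip from where it was at the start of the episode above 0.03 m).
It also fails if it takes over 38 s, if anything falls off the work surface, if the arm or the gripper's body presses on something with over 40 N, if the wrist force passes 120 N, or if a joint passes its speed limit or range.

## Robot

A 7-joint arm with a two-finger parallel gripper is mounted at the origin on the work surface; the furniture and walls round the work are solid. World frame = base frame: x ahead of the robot, y to its left, z up, the work surface at z = 0. Lengths are in m, angles in rad, forces in N, time in s.
With the tool pointing down it reaches from about 0.425 to 0.95 m from the base axis. Payload 4.7 kg.
Tool frame: the origin (TCP) lies at the very end of the fingers, on their centre line; the grasp point (between the pads) lies 19 mm behind it; z points along the fingers, y is the line along which they close (so a half turn about z gives the same grasp; the last joint's range is limited). The gripper opens to 87 mm and grips with 3 to 60 N. Pads are 19 mm wide; open, the fingers measure 117 mm over their backs; the gripper's body (75 mm by 190 mm) begins 51 mm behind the grasp point.
Start: joints at [1.091, 0.469, -0.049, 1.532, 0.024, 1.141, -0.082], TCP at [0.294, -0.608, 0.223] pointing down, gripper open.
Joint ranges: [-2.59, 2.59], [-0.33, 1.99], [-1.39, 1.29], [0.1, 2.45], [-1.04, 4.18], [0.21, 1.99], [-2.66, 2.66]. Speed limits (rad/s): [2.57, 2.57, 3.14, 3.14, 3.14, 3.14, 3.14].

## Interface

Orientations are given as a unit quaternion [w, x, y, z].
In Python, from station import get_obs, get_image, calibration, job_done gives the robot as it stands.
- The arm moves only by the shell command python3 -m crank 'ROWS' [FORCE]. ROWS is a JSON object of lists of equal length, an entry for each row: "travel": the shift along the world's x, y, z normalised to -1 to 1, where 1 is 2 cm, a list of three; "delta_rot": the turn, a rotation vector about the world's x, y, z normalised to -1 to 1, where 1 is 4 degrees, a list of three; "jaw": the closure, from -1 (fully open) to 1 (shut). In form: {"travel": [[tx, ty, tz], ...], "delta_rot": [[ax, ay, az], ...], "jaw": [jaw, ...]}. A call has 1 to 5 rows; each row shifts and turns the commanded pose from where the row before left it; what a row does not reach is not made up. A row lasts 1/10 s, in which the tool goes at most 50 mm and 8.59 degrees, less where a joint would pass 70% of its speed; a pose out of reach is approached as far as the arm can. A call with a number of a shift or a turn outside -1 to 1 is refused whole. A call with a gripper value outside its range is refused whole. The fingers move at their own pace and stop on an object; FORCE is the grip in N (left out, the last holds). Time passes only in rows, so rows that do not move let the fingers close. It gives the time, the measured TCP pose, the force, the opening and the grip force at its end, in the units of the state.
- get_obs(): the state, without advancing time (a new reading comes with each control period).
- get_image(name): name is "side" or "top" or "wrist"; returns (picture, depth): 480x640x3 uint8, red, green, blue; 480x640 float32, m along the optical axis (not along the pixel's ray), 0 where there is no reading.
- calibration(name): a dict with "fovy" (degrees; the focal length in pixels is half the picture's height over the tangent of half this angle, whatever the lens; pixels are square), "cx", "cy" (the principal point, pixels), "rvec" (rotation vector, rad) and "tvec" (3), from world to camera coordinates, as OpenCV has them. Camera axes: x right, y down, z forward; pixel columns grow to the right and rows downward; lengths in m; the calibration is good to about 2 mm. A picture is of the moment at which its call begins: read the wrist's pose just before it. calibration takes no time and is no camera call; for the wrist camera it gives the pose at the moment of the call.
- job_done(): hands the job in; it is judged then, once.
The state is a dict: "time_s": time; "joints": joint angles; "dq": joint speeds; "joint_torque": joint torques, N m; "position": TCP position; "orientation": TCP orientation; "contact_force": force on the tool from outside, world axes, zero at the start; "ft_torque": the same for the moment, N m; "width": finger opening in m; "grasp_force": force on a finger pad.
Only numpy, scipy, OpenCV 4.12 (cv2) and the standard library are available. Lean on these libraries where they do the work, as an engineer would, in place of code of your own. Each camera call takes 0.05 s, during which the arm holds its last target. There are 200 camera calls.

## Working session

There is one attempt and no reset: what is moved stays moved. The work goes in short steps, Python scripts to look and compute and a shell command to move; the robot and the scene stay as the last step left them, time stands still between calls to the robot, and variables do not carry over. Pictures are saved under pics/ and viewed, at most 10 in all, crops included, and the job is handed in when it is done.

```bash
mkdir -p pics; cat > h.py <<'E'
import numpy as np,cv2
from station import *
def snap(n,f):
    c=calibration(n); im,d=get_image(n); np.savez('pics/'+f+'.npz',im=im,d=d,R=cv2.Rodrigues(np.array(c['rvec'],float))[0],t=np.array(c['tvec'],float).ravel(),k=[240/np.tan(np.radians(c['fovy'])/2),c['cx'],c['cy']])
    cv2.imwrite('pics/'+f+'.png',im[:,:,::-1]); return f
def cloud(f):
    z=np.load('pics/'+f+'.npz'); d=z['d']; k=z['k']; v,u=np.mgrid[:480,:640]
    P=np.stack([(u-k[1])/k[0]*d,(v-k[2])/k[0]*d,d],-1)
    return z['im'],(P-z['t'])@z['R'],d
E
python3 - <<'E'
from h import *
snap('top','t0');snap('side','s0')
a=cv2.imread('pics/t0.png');b=cv2.imread('pics/s0.png')
for n in('top','side'):print(calibration(n))
im,P,d=cloud('t0');print((d>0).mean(),P[240,320])
o=get_obs();print(o['time_s'],o['position'],o['orientation'],o['width'])
E
```

```text
{'fovy': 52.42583576249298, 'cx': 319.2005227862203, 'cy': 236.55709293578835, 'rvec': array([ 2.08914582, -2.13049108,  0.17879019]), 'tvec': array([-0.02031689,  0.45209167,  0.829718  ])}
{'fovy': 49.81281378677512, 'cx': 313.11017082247423, 'cy': 242.55850997376172, 'rvec': array([ 1.45907645,  2.22543604, -0.78844871]), 'tvec': array([ 0.20821864, -0.24083118,  1.24643948])}
0.995927734375 [ 0.44436358 -0.0305948   0.04829972]
0.1 [ 0.29382724 -0.6070678   0.2215831 ] [-8.76364900e-04  9.74702731e-01  2.23503363e-01 -2.54264772e-04] 0.0866982180938297
```

View pics/t0.png

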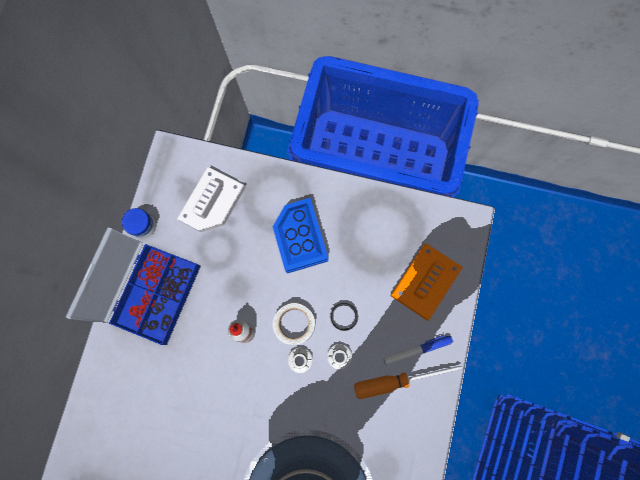

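View pics/s0.png

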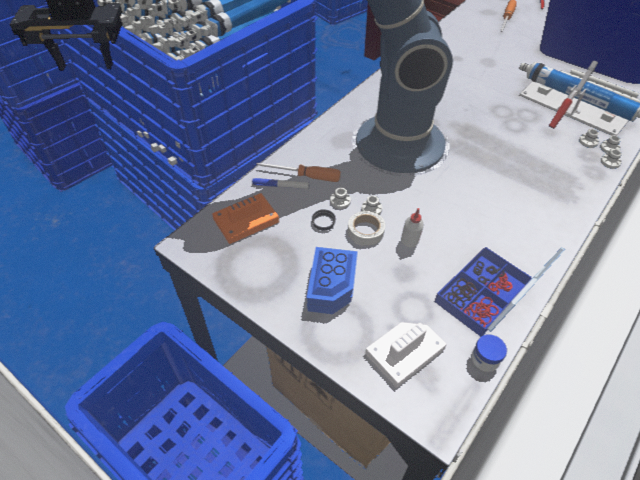

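The top view shows the white cover near (211,198), the blue stack near (301,235) and the orange cover near (428,280). I'll measure the first two from depth and enlarge them.

```bash
python3 - <<'E'
from h import *
im,P,d=cloud('t0')
a=im[:,:,::-1]
cv2.imwrite('pics/c0.png',cv2.resize(np.ascontiguousarray(a[150:290,160:350]),None,fx=4,fy=4,interpolation=cv2.INTER_CUBIC))
for n,(u0,u1,v0,v1),lo,hi in(('cover',(170,250,160,235),.012,.03),('bar',(170,250,160,235),.045,.065),('tray_sh',(265,335,190,280),.038,.053),('tray_deck',(265,335,190,280),.056,.07)):
    q=P[v0:v1,u0:u1].reshape(-1,3); print(n,'table z',np.median(q[abs(q[:,2])<.008,2]))
    q=q[(q[:,2]>lo)&(q[:,2]<hi)]
    print(len(q),np.median(q[:,2]),q.min(0),q.max(0),cv2.minAreaRect(q[:,:2].astype(np.float32)*1000))
E
```

```text
cover table z -0.0003434806782426302
1870 0.019539555924586047 [0.47413931 0.11252446 0.01202194] [0.59707282 0.2373657  0.02996264] ((528.682861328125, 174.88626098632812), (81.33666229248047, 116.01913452148438), 61.298282623291016)
bar table z -0.0003434806782426302
433 0.052971626207888825 [0.49473936 0.15147509 0.04504395] [0.56180943 0.19778283 0.05722114] ((528.5231323242188, 174.75596618652344), (21.736513137817383, 69.80619049072266), 60.31972885131836)
tray_sh table z -0.0006330564610713952
1230 0.047912167076266304 [ 0.39209205 -0.04417108  0.0389581 ] [0.52273212 0.05359194 0.05299394] ((457.37786865234375, 9.041194915771484), (116.50569152832031, 80.03326416015625), 15.25904655456543)
tray_deck table z -0.0006330564610713952
1285 0.059486292366381276 [ 0.40839526 -0.02694847  0.05602654] [0.50491504 0.03797546 0.06736203] ((456.8111877441406, 8.662986755371094), (89.29456329345703, 53.474761962890625), 14.281493186950684)
```

View pics/c0.png

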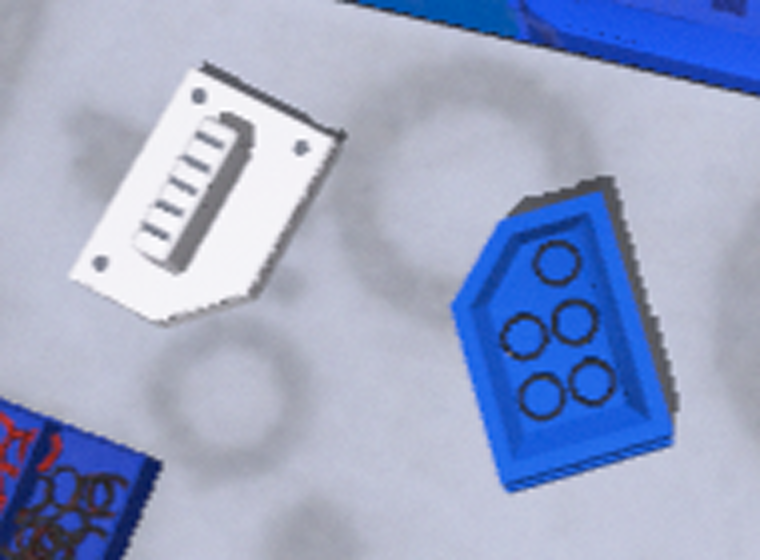

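White cover: centre (0.5286, 0.1748), yaw 151°, with the cut corner pointing toward the robot. Its plate measures 81x116 mm and its bar top is at about 0.054 m, which matches the given sizes. Tray: centre (0.457, 0.009), yaw 15.3°, shoulder at 0.048 m. The plan is to turn the tool +125.5° for the pick, then -136° for the placing. First, the move above the cover.

```bash
python3 - <<'E'
from h import *
im,P,d=cloud('t0')
q=P[195:350,60:200].reshape(-1,3);print('left clutter max z',np.percentile(q[:,2],[99,99.9]))
m=P[190:260,115:170].reshape(-1,3);m=m[m[:,2]>.02];print(m.min(0),m.max(0))
E
python3 -m crank '{"travel":[[0.295,0.975,0],[0.295,0.975,0],[0.295,0.975,0],[0.295,0.975,0],[0.295,0.975,0]],"delta_rot":[[0,0,0.785],[0,0,0.785],[0,0,0.785],[0,0,0.785],[0,0,0.785]],"jaw":[-1,-1,-1,-1,-1]}' 20
python3 -m crank '{"travel":[[0.295,0.975,0],[0.295,0.975,0],[0.295,0.975,0],[0.295,0.975,0],[0.295,0.975,0]],"delta_rot":[[0,0,0.785],[0,0,0.785],[0,0,0.785],[0,0,0.785],[0,0,0.785]],"jaw":[-1,-1,-1,-1,-1]}'
```

```text
left clutter max z [0.16137559 0.89997109]
[ 0.28460701 -0.04777548  0.02006977] [0.55396927 0.35583355 0.89997109]
time_s: 0.6
position: [0.3236, -0.509, 0.222]
orientation: [-0.0, 0.935, 0.356, -0.0]
contact_force: [0.8, -0.9, -0.5]
width: 0.0871
grasp_force: 0.0
time_s: 1.1
position: [0.3536, -0.411, 0.2226]
orientation: [0.0, 0.877, 0.481, 0.0]
contact_force: [0.0, 0.5, 0.8]
width: 0.0872
grasp_force: 0.0
```

```bash

python3 -m crank '{"travel":[[0.295,0.975,0],[0.295,0.975,0],[0.295,0.975,0],[0.295,0.975,0],[0.295,0.975,0]],"delta_rot":[[0,0,0.785],[0,0,0.785],[0,0,0.785],[0,0,0.785],[0,0,0.785]],"jaw":[-1,-1,-1,-1,-1]}' >/dev/null
python3 -m crank '{"travel":[[0.295,0.975,0],[0.295,0.975,0],[0.295,0.975,0],[0.295,0.975,0],[0.295,0.975,0]],"delta_rot":[[0,0,0.785],[0,0,0.785],[0,0,0.785],[0,0,0.785],[0,0,0.785]],"jaw":[-1,-1,-1,-1,-1]}' >/dev/null
python3 -m crank '{"travel":[[0.295,0.975,0],[0.295,0.975,0],[0.295,0.975,0],[0.295,0.975,0],[0.295,0.975,0]],"delta_rot":[[0,0,0.785],[0,0,0.785],[0,0,0.785],[0,0,0.785],[0,0,0.785]],"jaw":[-1,-1,-1,-1,-1]}' >/dev/null
python3 -m crank '{"travel":[[0.295,0.975,0],[0.295,0.975,0],[0.295,0.975,0],[0.295,0.975,0],[0.295,0.975,0]],"delta_rot":[[0,0,0.785],[0,0,0.785],[0,0,0.785],[0,0,0.785],[0,0,0.785]],"jaw":[-1,-1,-1,-1,-1]}' 
python3 -m crank '{"travel":[[0.295,0.975,0],[0.295,0.975,0],[0.295,0.975,0],[0.295,0.975,0],[0.295,0.975,0]],"delta_rot":[[0,0,0.785],[0,0,0.785],[0,0,0.785],[0,0,0.785],[0,0,0.785]],"jaw":[-1,-1,-1,-1,-1]}' >/dev/null
python3 -m crank '{"travel":[[0.295,0.975,0],[0.295,0.975,0],[0.295,0.975,0],[0.295,0.975,0],[0.295,0.975,0]],"delta_rot":[[0,0,0.785],[0,0,0.785],[0,0,0.785],[0,0,0.785],[0,0,0.785]],"jaw":[-1,-1,-1,-1,-1]}'
python3 - <<'E'
from h import *
from scipy.spatial.transform import Rotation as Ro
snap('wrist','w1');o=get_obs();q=o['orientation'];M=Ro.from_quat([*q[1:],q[0]]).as_matrix()
print(o['time_s'],o['position'],o['joints'],'tooly',np.degrees(np.arctan2(M[1,1],M[0,1])),M[:,2])
im,P,d=cloud('w1');c=P.reshape(-1,3)
for n,lo,hi in(('deck',.014,.026),('bar',.048,.06)):
    q=c[(c[:,2]>lo)&(c[:,2]<hi)&(np.hypot(c[:,0]-.5286,c[:,1]-.1748)<.08)]
    print(n,len(q),np.median(q[:,2]),cv2.minAreaRect(q[:,:2].astype(np.float32)*1000) if len(q) else'')
E
```

```text
time_s: 3.1
position: [0.4716, -0.021, 0.2226]
orientation: [0.0, 0.498, 0.867, 0.0]
contact_force: [-0.2, 0.4, -0.6]
width: 0.0868
grasp_force: 0.0
time_s: 4.1
position: [0.5304, 0.1741, 0.2224]
orientation: [-0.0, 0.245, 0.97, 0.0]
contact_force: [-0.3, -0.1, 0.2]
width: 0.0872
grasp_force: 0.0
4.15 [0.53076232 0.17821119 0.22279408] [ 0.22619592  0.38748456 -0.80284062  1.77860985  0.30558305  1.10279873
  0.40311385] tooly 61.977888430624795 [ 9.62607792e-04  4.57348936e-03 -9.99989078e-01]
deck 8665 0.020450233883280246 ((526.8597412109375, 174.07908630371094), (80.1334457397461, 116.01925659179688), 61.19740295410156)
bar 2001 0.05431594489041618 ((526.8055419921875, 174.50743103027344), (19.301111221313477, 69.495361328125), 61.305641174316406)
```

View pics/w1.png

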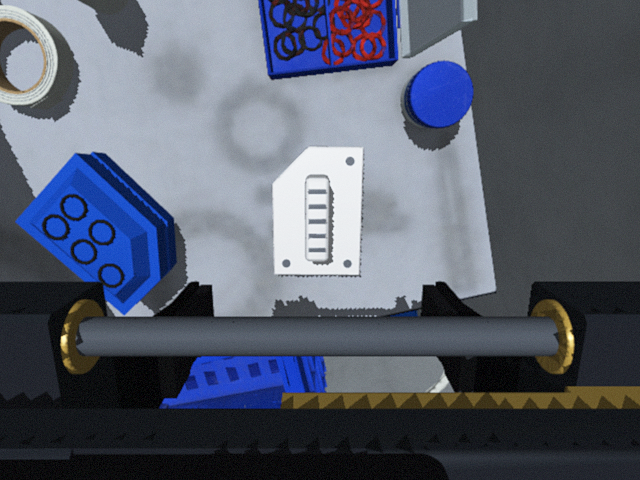

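The wrist view shows the cover with its bar centred at about (317,218), running vertically, and its cut corner at (290,165), upper left. Measured bar centre is (0.527, 0.1745) and the angle agrees. Descending.

```bash

python3 -m crank '{"travel":[[-0.03,0,-0.9],[-0.03,0,-0.9],[-0.03,0,-0.9],[-0.03,0,-0.9],[-0.03,0,-0.9]],"delta_rot":[[0,0,0],[0,0,0],[0,0,0],[0,0,0],[0,0,0]],"jaw":[-1,-1,-1,-1,-1]}' >/dev/null
python3 -m crank '{"travel":[[0,0,-0.9],[0,0,-0.9],[0,0,-0.5],[0,0,0],[0,0,0]],"delta_rot":[[0,0,0],[0,0,0],[0,0,0],[0,0,0],[0,0,0]],"jaw":[-1,-1,-1,-1,-1]}'
python3 - <<'E'
from h import *
for i in range(3):
    snap('wrist','w2');o=get_obs();print(o['position'])
E
```

```text
time_s: 5.15
position: [0.5275, 0.1729, 0.087]
orientation: [0.0, 0.247, 0.969, 0.0]
contact_force: [-0.9, 0.6, 0.2]
width: 0.0869
grasp_force: 0.0
[0.52771182 0.17293537 0.08732511]
[0.52777104 0.17292292 0.08748092]
[0.5277823  0.17279406 0.08752862]
```

```bash

python3 -m crank '{"travel":[[-0.03,0.08,-0.9],[0,0,-0.9],[0,0,-0.8],[0,0,-0.46],[0,0,0]],"delta_rot":[[0,0,0],[0,0,0],[0,0,0],[0,0,0],[0,0,0]],"jaw":[-1,-1,-1,-1,-1]}'
python3 -m crank '{"travel":[[0,0,0],[0,0,0],[0,0,0],[0,0,0],[0,0,0]],"delta_rot":[[0,0,0],[0,0,0],[0,0,0],[0,0,0],[0,0,0]],"jaw":[1,1,1,1,1]}' 30
python3 -m crank '{"travel":[[0,0,0],[0,0,0],[0,0,0],[0,0,0],[0,0,0]],"delta_rot":[[0,0,0],[0,0,0],[0,0,0],[0,0,0],[0,0,0]],"jaw":[1,1,1,1,1]}' 30
```

```text
time_s: 5.8
position: [0.5259, 0.1737, 0.0243]
orientation: [-0.001, 0.247, 0.969, -0.001]
contact_force: [-0.7, -0.5, 0.5]
width: 0.0871
grasp_force: 0.0
time_s: 6.3
position: [0.5267, 0.174, 0.0257]
orientation: [0.0, 0.247, 0.969, 0.0]
contact_force: [0.3, 0.4, -0.2]
width: 0.0551
grasp_force: 0.0
time_s: 6.8
position: [0.5266, 0.1742, 0.0254]
orientation: [0.0, 0.247, 0.969, 0.0]
contact_force: [-0.1, 0.3, -1.2]
width: 0.0199
grasp_force: 30.0
```

Gripped: width 19.9 mm at 30 N. Lift, then look.

```bash

python3 -m crank '{"travel":[[0,0,0.4],[0,0,0.7],[0,0,1],[0,0,1],[0,0,1]],"delta_rot":[[0,0,0],[0,0,0],[0,0,0],[0,0,0],[0,0,0]],"jaw":[1,1,1,1,1]}' 40
python3 -m crank '{"travel":[[0,0,1],[0,0,1],[0,0,0.5],[0,0,0],[0,0,0]],"delta_rot":[[0,0,0],[0,0,0],[0,0,0],[0,0,0],[0,0,0]],"jaw":[1,1,1,1,1]}'
python3 - <<'E'
from h import *
from scipy.spatial.transform import Rotation as Ro
snap('wrist','w3');o=get_obs();q=o['orientation'];M=Ro.from_quat([*q[1:],q[0]]).as_matrix()
print(o['time_s'],o['position'],o['joints'],'tooly',np.degrees(np.arctan2(M[1,1],M[0,1])))
im,P,d=cloud('w3');c=P.reshape(-1,3)
b=o['position'][2]-.0255
g=im.reshape(-1,3).astype(int)
q=c[(abs(c[:,2]-b-.02)<.008)&(np.hypot(c[:,0]-.5266,c[:,1]-.1742)<.075)&(g.min(1)>120)]
n=np.linalg.svd(q-q.mean(0),full_matrices=False)[2][2]
print(len(q),np.median(q[:,2])-b,n,cv2.minAreaRect(q[:,:2].astype(np.float32)*1000))
q=c[(c[:,2]>.044)&(c[:,2]<.053)&(np.hypot(c[:,0]-.457,c[:,1]-.009)<.08)]
print('tray sh',len(q),cv2.minAreaRect(q[:,:2].astype(np.float32)*1000))
E
```

```text
time_s: 7.3
position: [0.5265, 0.1741, 0.1092]
orientation: [0.0, 0.247, 0.969, 0.0]
contact_force: [-0.6, -0.6, -2.0]
width: 0.0199
grasp_force: 40.0
time_s: 7.8
position: [0.5262, 0.1737, 0.1571]
orientation: [-0.0, 0.247, 0.969, -0.0]
contact_force: [0.1, -0.5, -1.9]
width: 0.0198
grasp_force: 40.0
7.85 [0.52590245 0.17356038 0.15656783] [ 0.19514693  0.45014569 -0.76673505  1.86178757  0.37177343  0.97980564
  0.33828431] tooly 61.426371818721464
16316 0.021108571580745306 [-0.01246048  0.00814963  0.99988915] ((502.34246826171875, 185.2280731201172), (79.39289855957031, 62.06059646606445), 61.34156799316406)
tray sh 4449 ((446.716064453125, 6.2485198974609375), (98.54119873046875, 81.26809692382812), 15.48902702331543)
```

View pics/w3.png

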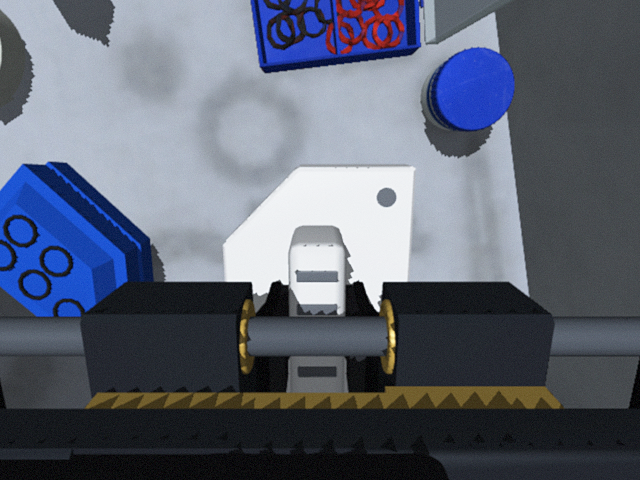

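The cover hangs level, and its cut corner is at about (260,205) in the wrist view. Now swing -136° over the stack.

```bash

python3 -m crank '{"travel":[[-0.1,-0.24,0],[-0.1,-0.24,0],[-0.1,-0.24,0],[-0.1,-0.24,0],[-0.1,-0.24,0]],"delta_rot":[[0,0,-1],[0,0,-1],[0,0,-1],[0,0,-1],[0,0,-1]],"jaw":[1,1,1,1,1]}'
python3 -m crank '{"travel":[[-0.1,-0.24,0],[-0.1,-0.24,0],[-0.1,-0.24,0],[-0.1,-0.24,0],[-0.1,-0.24,0]],"delta_rot":[[0,0,-1],[0,0,-1],[0,0,-1],[0,0,-1],[0,0,-1]],"jaw":[1,1,1,1,1]}' >/dev/null
python3 -m crank '{"travel":[[-0.1,-0.24,0],[-0.1,-0.24,0],[-0.1,-0.24,0],[-0.1,-0.24,0],[-0.1,-0.24,0]],"delta_rot":[[0,0,-1],[0,0,-1],[0,0,-1],[0,0,-1],[0,0,-1]],"jaw":[1,1,1,1,1]}'
python3 -c "from station import *;o=get_obs();print(o['joints'])"
```

```text
time_s: 8.35
position: [0.5156, 0.1496, 0.1561]
orientation: [-0.001, 0.412, 0.911, -0.001]
contact_force: [0.4, 0.7, -1.3]
width: 0.0195
grasp_force: 40.0
time_s: 9.35
position: [0.4956, 0.1017, 0.1562]
orientation: [-0.001, 0.699, 0.715, -0.001]
contact_force: [-0.0, 0.1, -2.3]
width: 0.0199
grasp_force: 40.0
[ 0.16483895  0.32032321 -0.54307226  1.97584437  0.2081465   0.90206224
 -0.46368722]
```

Tracking well and joints are in range. Continue with 19 more rows.

```bash

python3 -m crank '{"travel":[[-0.1,-0.24,0],[-0.1,-0.24,0],[-0.1,-0.24,0],[-0.1,-0.24,0],[-0.1,-0.24,0]],"delta_rot":[[0,0,-1],[0,0,-1],[0,0,-1],[0,0,-1],[0,0,-1]],"jaw":[1,1,1,1,1]}' >/dev/null
python3 -m crank '{"travel":[[-0.1,-0.24,0],[-0.1,-0.24,0],[-0.1,-0.24,0],[-0.1,-0.24,0],[-0.1,-0.24,0]],"delta_rot":[[0,0,-1],[0,0,-1],[0,0,-1],[0,0,-1],[0,0,-1]],"jaw":[1,1,1,1,1]}' >/dev/null
python3 -m crank '{"travel":[[-0.1,-0.24,0],[-0.1,-0.24,0],[-0.1,-0.24,0],[-0.1,-0.24,0],[-0.1,-0.24,0]],"delta_rot":[[0,0,-1],[0,0,-1],[0,0,-1],[0,0,-1],[0,0,-1]],"jaw":[1,1,1,1,1]}' >/dev/null
python3 -m crank '{"travel":[[-0.1,-0.24,0],[-0.1,-0.24,0],[-0.1,-0.24,0],[-0.1,-0.24,0],[0,0,0]],"delta_rot":[[0,0,-1],[0,0,-1],[0,0,-1],[0,0,-1],[0,0,0]],"jaw":[1,1,1,1,1]}'
python3 - <<'E'
from h import *
from scipy.spatial.transform import Rotation as Ro
snap('side','s1');snap('wrist','w4');o=get_obs();q=o['orientation'];M=Ro.from_quat([*q[1:],q[0]]).as_matrix()
print(o['time_s'],o['position'],o['joints'],'tooly',np.degrees(np.arctan2(M[1,1],M[0,1])))
a=cv2.imread('pics/s1.png')[200:360,220:440];b=cv2.imread('pics/w4.png')
cv2.imwrite('pics/c1.png',np.hstack([cv2.resize(a,(440,320)),cv2.resize(b,(355,320))[:, :355]]))
E
```

```text
time_s: 11.35
position: [0.4575, 0.0102, 0.1564]
orientation: [0.0, 0.991, 0.134, -0.001]
contact_force: [0.3, -0.3, -1.8]
width: 0.02
grasp_force: 40.0
11.45 [0.45811625 0.01101474 0.15673902] [ 0.1306769   0.21066807 -0.28017518  2.08800502  0.07651944  0.85366171
 -1.49393942] tooly -74.47905285753292
```

View pics/c1.png

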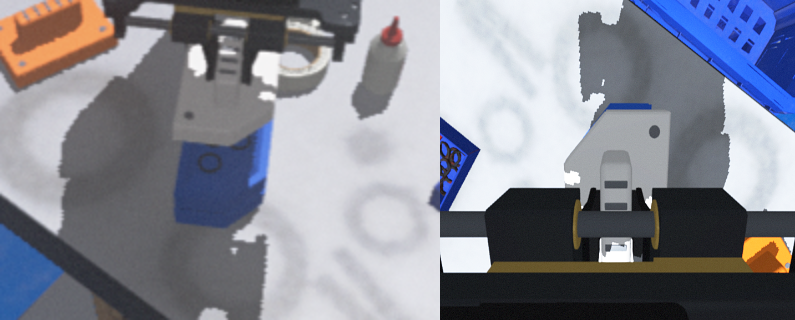

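Both cut corners point the same way: the white one sits directly above the blue one in the side view (left crop, near (230,110) and (250,200)), and yaw 15.5° against 15.4°. Lower with a small xy correction.

```bash

python3 -m crank '{"travel":[[-0.06,-0.09,-0.7],[0,0,-0.8],[0,0,-0.8],[0,0,-0.5],[0,0,0]],"delta_rot":[[0,0,0],[0,0,0],[0,0,0],[0,0,0],[0,0,0]],"jaw":[1,1,1,1,1]}'
python3 -m crank '{"travel":[[0,0,-0.25],[0,0,-0.25],[0,0,-0.25],[0,0,-0.2],[0,0,0]],"delta_rot":[[0,0,0],[0,0,0],[0,0,0],[0,0,0],[0,0,0]],"jaw":[1,1,1,1,1]}'
```

```text
time_s: 11.95
position: [0.4563, 0.0093, 0.1]
orientation: [-0.0, 0.991, 0.135, -0.002]
contact_force: [-1.0, -0.1, -1.6]
width: 0.0198
grasp_force: 40.0
time_s: 12.45
position: [0.457, 0.009, 0.0819]
orientation: [0.0, 0.991, 0.134, -0.0]
contact_force: [0.7, -0.6, -1.2]
width: 0.0196
grasp_force: 40.0
```

```bash

python3 -m crank '{"travel":[[0,0,-0.15],[0,0,-0.15],[0,0,-0.1],[0,0,0],[0,0,0]],"delta_rot":[[0,0,0],[0,0,0],[0,0,0],[0,0,0],[0,0,0]],"jaw":[1,1,1,1,1]}'
python3 -c "from station import *;o=get_obs();print(o['position'],o['contact_force'])"
```

```text
time_s: 12.95
position: [0.4573, 0.009, 0.0743]
orientation: [0.0, 0.991, 0.134, 0.0]
contact_force: [-0.3, -1.1, -1.8]
width: 0.0198
grasp_force: 40.0
[0.45734902 0.00904212 0.07434931] [-0.30964541 -1.13347249 -1.79536974]
```

No contact at 0.0743 yet, so press gently to home.

```bash

python3 -m crank '{"travel":[[0,0,-0.05],[0,0,-0.05],[0,0,0],[0,0,0],[0,0,0]],"delta_rot":[[0,0,0],[0,0,0],[0,0,0],[0,0,0],[0,0,0]],"jaw":[1,1,1,1,1]}'
```

```text
time_s: 13.45
position: [0.4576, 0.0091, 0.0733]
orientation: [0.0, 0.991, 0.134, 0.0]
contact_force: [-2.1, -0.8, 7.3]
width: 0.0197
grasp_force: 40.0
```

Contact of 9 N right at the home height. Release, rise, back off and look.

```bash

python3 -m crank '{"travel":[[0,0,0.03],[0,0,0],[0,0,0],[0,0,0],[0,0,0]],"delta_rot":[[0,0,0],[0,0,0],[0,0,0],[0,0,0],[0,0,0]],"jaw":[-1,-1,-1,-1,-1]}'
python3 -m crank '{"travel":[[0,0,0.3],[0,0,0.6],[0,0,1],[0,0,1],[0,0,1]],"delta_rot":[[0,0,0],[0,0,0],[0,0,0],[0,0,0],[0,0,0]],"jaw":[-1,-1,-1,-1,-1]}'
python3 -m crank '{"travel":[[0,0,1],[0,0,1],[0,0,1],[0,0,0.5],[0,0,0]],"delta_rot":[[0,0,0],[0,0,0],[0,0,0],[0,0,0],[0,0,0]],"jaw":[-1,-1,-1,-1,-1]}'
python3 - <<'E'
from h import *
snap('side','s2');snap('wrist','w5')
im,P,d=cloud('w5');c=P.reshape(-1,3)
for n,lo,hi in(('deck',.06,.08),('bar',.095,.11)):
    q=c[(c[:,2]>lo)&(c[:,2]<hi)&(np.hypot(c[:,0]-.457,c[:,1]-.009)<.08)]
    print(n,len(q),np.median(q[:,2]),np.linalg.svd(q-q.mean(0),full_matrices=False)[2][2],cv2.minAreaRect(q[:,:2].astype(np.float32)*1000))
a=cv2.imread('pics/s2.png')[180:360,200:440]
cv2.imwrite('pics/c2.png',np.hstack([cv2.resize(a,(427,320)),cv2.resize(cv2.imread('pics/w5.png'),(370,320))]))
E
```

```text
time_s: 13.95
position: [0.4573, 0.009, 0.0729]
orientation: [0.0, 0.991, 0.134, -0.0]
contact_force: [-0.7, 0.3, -0.6]
width: 0.0515
grasp_force: 0.0
time_s: 14.45
position: [0.4575, 0.0091, 0.1528]
orientation: [0.0, 0.991, 0.134, 0.001]
contact_force: [0.8, 0.4, -0.7]
width: 0.0855
grasp_force: 0.0
time_s: 14.95
position: [0.4583, 0.0091, 0.2228]
orientation: [0.0, 0.991, 0.134, 0.002]
contact_force: [0.1, 0.3, -0.0]
width: 0.0871
grasp_force: 0.0
deck 11139 0.06861430269325362 [0.00348248 0.00170323 0.99999249] ((456.6442565917969, 8.2607421875), (115.173095703125, 80.03638458251953), 15.360102653503418)
bar 2691 0.10247038306331471 [0.0101331  0.00110485 0.99994805] ((456.7635192871094, 8.484641075134277), (69.06916809082031, 19.5824031829834), 15.787374496459961)
```

View pics/c2.png

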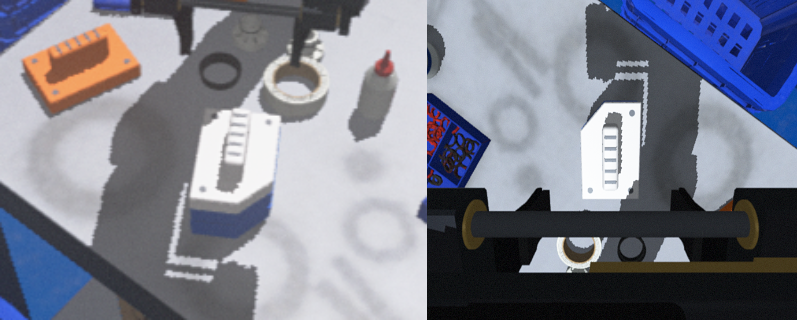

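The deck top is at 0.0686 m (home is 0.068), level, centred on the stack, and yaw is 15.4°. In the side view the white cover sits flush with its cut corner over the blue one near (265,195), and the gripper is clear of it.

```bash
python3 -c "from station import *;print(job_done())"
```

```text
the job is handed in; nothing more can be done
None
```

I set the white cover home on the blue stack with the cut corners aligned, let go, left the orange cover alone, and handed the job in at about 15 s; no verdict was shown.

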